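# Shut the ultrasonic cleaner and press its start key

## Robot

A 6-joint arm with a two-finger parallel gripper is mounted at the origin on the work surface. World frame = base frame: x ahead of the robot, y to its left, z up, the work surface at z = 0. Lengths are in m, angles in degrees, forces in N, time in s.
With the tool pointing down it reaches from about 0.325 to 0.775 m from the base axis. Payload 5.5 kg.
Tool frame: the origin (TCP) lies at the very end of the fingers, on their centre line; the grasp point (between the pads) lies 19 mm behind it; z points along the fingers, y is the line along which they close (so a half turn about z gives the same grasp; the last joint's range is limited). The gripper opens to 85 mm and grips with 20 to 120 N. Pads are 22 mm wide; open, the fingers measure 114 mm over their backs; the gripper's body (76 mm by 85 mm) begins 54 mm behind the grasp point. The pads swing forward as they close: fully open they stand 13 mm farther back than shut.
Start: joints at [-69.253, 5.22, 70.514, -0, 104.267, -3.249], TCP at [0.244, -0.548, 0.231] pointing down, gripper open.
Joint ranges: [-164.24, 164.24], [-49.07, 125.15], [9.68, 141.18], [-86.29, 266.29], [3.28, 154.24], [-151.56, 151.56]. Speed limits (degrees/s): [147.25, 147.25, 172.46, 180, 180, 180].

## Interface

Orientations are given as a 3x3 rotation matrix whose columns are the frame's x, y, z axes.
In Python, from station import env gives the robot as it stands. Calls block until the motion is done:
- env.goto(position, orientation): joint-space move of the TCP to a pose.
- env.move_straight(position, rot=None, rate=0.15, until_force=None): straight line of the TCP; rot=None keeps the orientation; rate is the mean speed in m/s. With until_force (N) it stops when the force on the tool has changed by that much, and returns True; else False.
- env.move_joints(angles): joint-space move.
- env.move_gripper(opening): opening from 0.0 (shut) to 1.0 (fully open); the grip force is fixed at half the most; returns when the fingers have stopped.
- env.hold(seconds).
- env.inverse_kinematics(position, orientation): joint angles nearest the present ones, or None.
- env.get_image(name): name is "scene" or "side" or "wrist"; returns a dict with "color" (420x560x3 uint8, blue, green, red), "K" (3x3 intrinsics, pixels), "xyz" and "rotation" of the camera in the world. Camera axes: x right, y down, z forward; pixel columns grow to the right and rows downward; lengths in m; the calibration is good to about 2 mm. The wrist camera is an equidistant fisheye: a pixel r from the principal point sees the ray r / f radians off the axis. A picture is of the moment at which its call begins. There is no depth.
A pose or a line that the arm cannot do raises env.MotionError and nothing moves.
- env.job_done(): hands the job in; it is judged then, once.
Readings, each from a call of its own:
- env.get_time(): time.
- env.get_joint_pos(): joint angles.
- env.get_qvel(): joint speeds.
- env.get_joint_torque(): joint torques, N m.
- env.get_tool_pos(): TCP position.
- env.get_ee_rot(): TCP orientation.
- env.get_force(): force on the tool from outside, world axes, zero at the start.
- env.get_torque(): the same for the moment, N m.
- env.get_opening(): opening from 0.0 (shut) to 1.0 (fully open).
- env.get_gripper_force(): force on a finger pad.
Only numpy, scipy, OpenCV 4.12 (cv2) and the standard library are available. Lean on these libraries where they do the work, as an engineer would, in place of code of your own. Each camera call takes 0.05 s, during which the arm holds its last target. There are 200 camera calls.

## Task

Start the ultrasonic cleaner: with the fingertips, gently push its open lid down until it is fully shut, then gently press the start key, the wide bar-shaped one on the front ledge, all the way down and let it spring back up. Leave the round key and the square key unpressed, and do not lift or move the sample on the ledge, the beaker or the bottle.

Things in the scene. Friction and masses are not known exactly. Their poses are not given: they have to be found in the camera images.
- cleaner: white bench ultrasonic cleaner, fixed, 220 mm deep (x), 260 wide (y). Origin: centre of its underside; front (-x) to the robot. Front part (x -0.110 to -0.040): ledge, blue top at z 0.095, with four places at x -0.075, y -0.09, -0.03, 0.03, 0.09; three keys and a loose sample stand there in any order. Rear (x -0.040 to 0.110): open tank, rim at z 0.125, lid hinged along the far edge
- lid (a joint): lid angle: 0 = fully shut, grows as it opens (starts 0.45 to 0.8 rad). Flat white lid, 8 mm thick, 260 mm wide, 151 mm from hinge to free edge, weight about 0.15 kg; a stiff hinge holds it where it is left, and pushing it down takes about 1 to 3 N
- lid_hinge (a point): middle of the lid's hinge line, fixed on the cleaner (x = 0.110, z = 0.126 in its frame); axes as the cleaner's: the hinge line runs along y. The shut lid reaches 151 mm from it to -x; the upper face of the lid is 8 mm above the line when shut
- lid_edge (a point): middle of the lid's free edge, on its upper (outer) face, 151 mm from the hinge; moves with the lid; its x axis points along the lid to the hinge, z out of the upper face
- bar_key_top (a point): centre of the top face of the bar-shaped key, the widest one (cap 44 mm along the ledge x 18 mm, white plastic), 13 mm above the ledge when up; it goes down with the key. z up, y along the ledge
- bar_key (a joint): travel of the bar-shaped key, the widest one (cap 44 mm along the ledge x 18 mm, white plastic): 0 = up, 0.005 m = fully down; a spring key that needs about 1 N to start and about 4 N to be fully down, and springs back when let go
- bar_key_base: square-cornered black base plate (44 x 52 mm, 3 mm high) fixed on the cleaner's front ledge under the bar-shaped key, the widest one (cap 44 mm along the ledge x 18 mm, white plastic); origin at the centre of its underside, on the ledge; y along the ledge
- round_key_top (a point): centre of the top face of the round key (cap 22 mm across, white plastic), 13 mm above the ledge when up; it goes down with the key. z up, y along the ledge
- round_key (a joint): travel of the round key (cap 22 mm across, white plastic): 0 = up, 0.005 m = fully down; a spring key that needs about 1 N to start and about 4 N to be fully down, and springs back when let go
- round_key_base: square-cornered black base plate (44 x 52 mm, 3 mm high) fixed on the cleaner's front ledge under the round key (cap 22 mm across, white plastic); origin at the centre of its underside, on the ledge; y along the ledge
- square_key_top (a point): centre of the top face of the square key (cap 22 x 22 mm, white plastic), 13 mm above the ledge when up; it goes down with the key. z up, y along the ledge
- square_key (a joint): travel of the square key (cap 22 x 22 mm, white plastic): 0 = up, 0.005 m = fully down; a spring key that needs about 1 N to start and about 4 N to be fully down, and springs back when let go
- square_key_base: square-cornered black base plate (44 x 52 mm, 3 mm high) fixed on the cleaner's front ledge under the square key (cap 22 x 22 mm, white plastic); origin at the centre of its underside, on the ledge; y along the ledge
- sample: loose black resin sample mount standing on the ledge, cylinder 30 mm across, 22 mm high, a small metal piece showing in its top; origin at the centre of its underside. To be left alone
- beaker: loose glass beaker on the bench, left (+y) of the cleaner, 68 mm across, 90 mm high, origin at the centre of its underside. To be left alone
- bottle: loose white bottle with black cap on the bench, right (-y) of the cleaner, 60 mm across, 150 mm high, origin at the centre of its underside. To be left alone

How it is judged (in metres and radians):
On the way, in this order (a step that is already met when the one before it is completed fails the run):
1. the lid is pushed fully shut (value of joint lid below 0.03 rad), for 0.2 s.
2. the bar-shaped start key is pressed down (value of joint bar_key above 0.0038 m), for 0.05 s.
At the end, for the whole second after the job is handed in: the lid is shut (under 0.03 rad), all three keys are up (under 1 mm), and sample, beaker and bottle stand at rest within 10 mm of where they were (value of joint lid below 0.03 rad and value of joint each of bar_key, round_key, square_key below 0.001 m and distance of each of sample, beaker, bottle from where it was at the start of the episode below 0.01 m and angle between each of sample, beaker, bottle's own z axis and vertical below 0.3 rad and linear speed of each of sample, beaker, bottle below 0.02 m/s); the robot touches nothing.
It fails at once if the round or the square key is pressed (over 2 mm) (value of joint any of round_key, square_key above 0.002 m).
It fails at once if the start key is pressed (over 2 mm) while the lid is open (over 0.05 rad) (value of joint bar_key above 0.002 m and value of joint lid above 0.05 rad).
It fails at once if the lid is raised (above 0.9 rad) (value of joint lid above 0.9 rad).
It fails at once if lid, cleaner or key is pushed roughly (over 35 N) (contact force between the fingers and cleaner above 35 N or contact force between the fingers and bar_key_base above 35 N).
It fails at once if sample, beaker or bottle is moved over 10 mm, lifted or tipped (not (distance of sample from where it was at the start of the episode below 0.01 m) or not (distance of beaker from where it was at the start of the episode below 0.01 m) or not (distance of bottle from where it was at the start of the episode below 0.01 m) or not (angle between sample's own z axis and vertical below 0.3 rad) or not (angle between beaker's own z axis and vertical below 0.3 rad) or not (angle between bottle's own z axis and vertical below 0.3 rad)).
It also fails if it takes over 40 s, if anything falls off the work surface, if the arm or the gripper's body presses on something with over 40 N, if the wrist force passes 120 N, or if a joint passes its speed limit or range.

## Working session

There is one attempt and no reset: what is moved stays moved. The work goes in short steps, each a Python script; the robot and the scene stay as the last script left them, time stands still between calls to the robot, and variables do not carry over. Pictures are saved under pics/ and viewed, at most 10 in all, crops included, and the job is handed in when it is done.

```bash
mkdir -p pics; ls; python3 - <<'E'
from station import env
import cv2,numpy as np
for n in("scene","side"):
    d=env.get_image(n);cv2.imwrite(f"pics/{n}0.png",d["color"]);np.savez(f"pics/{n}0.npz",**{k:np.array(v) for k,v in d.items()})
    print(n,d["K"],d["xyz"],d["rotation"])
print(env.get_time())
E
```

```text
pics
scene [[455.8558882    0.         283.06680028]
 [  0.         455.8558882  200.24529915]
 [  0.           0.           1.        ]] [ 1.19640015 -0.26008244  0.88254187] [[ 0.43776684  0.68320508 -0.58445788]
 [ 0.89889557 -0.3191145   0.30025436]
 [ 0.01862632 -0.65680801 -0.75382776]]
side [[381.79294553   0.         286.10710066]
 [  0.         381.79294553 206.38994027]
 [  0.           0.           1.        ]] [ 0.52356787 -0.60061353  0.57563611] [[ 0.99681742 -0.03293529  0.07259682]
 [-0.07822297 -0.57966974  0.81108826]
 [ 0.01536875 -0.81418564 -0.58040119]]
0.1
```

View pics/scene0.png

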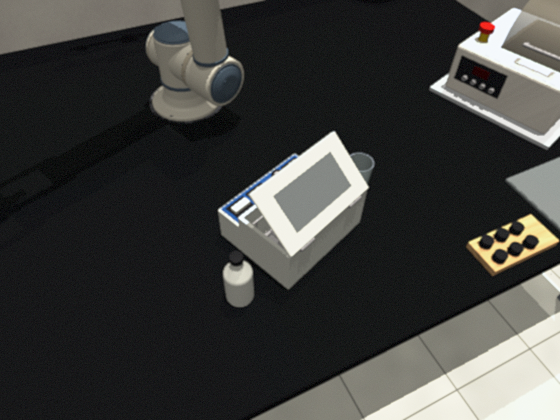

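View pics/side0.png

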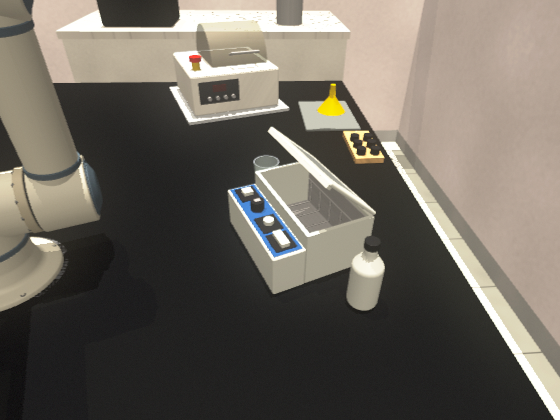

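The scene view shows the cleaner with its lid open, centred near (295,205), the bottle at (238,280) and the beaker at (362,168). The side view shows the ledge places at (247,191), (258,204), (268,221) and (281,239). I'll enlarge both to name the keys.

```bash
python3 - <<'E'
import cv2,numpy as np
s=cv2.imread("pics/side0.png")[115:315,220:390];c=cv2.imread("pics/scene0.png")[125:295,210:385]
f=lambda a,k:cv2.resize(a,None,fx=k,fy=k,interpolation=cv2.INTER_CUBIC)
a=f(s,3);b=f(c,1.65)
o=np.zeros((600,800,3),np.uint8);o[:a.shape[0],:a.shape[1]]=a;o[:b.shape[0],a.shape[1]:a.shape[1]+b.shape[1]]=b
cv2.imwrite("pics/crop.png",o)
E
```

```text
(no output)
```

View pics/crop.png

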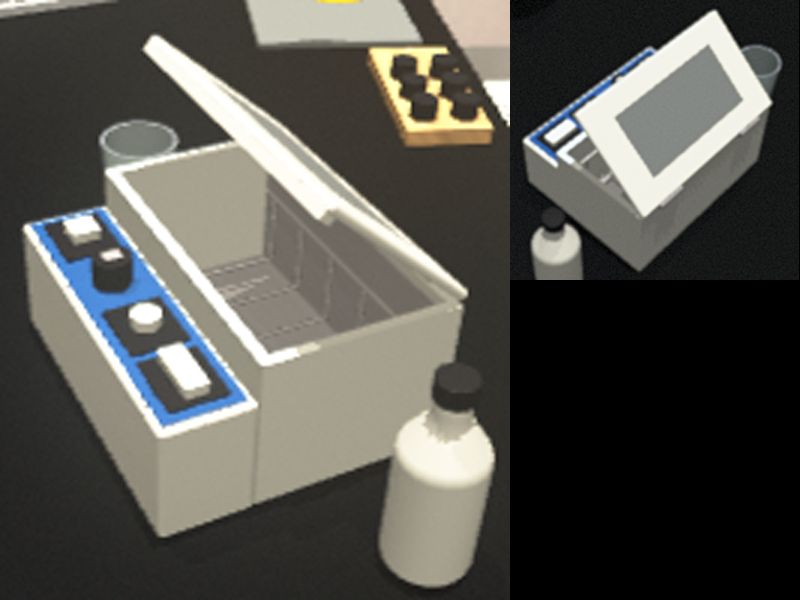

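From +y to -y the ledge holds square key, sample, round key, bar key. In the crop, the bar cap is at (183,370). The lid's free edge runs from (150,38) to (325,218) and its near hinge end is at (465,295). In the scene crop, the lid corners are (577,93), (712,10), (770,100) and (648,215).

```bash
cat > h.py <<'E'
import cv2,numpy as np
def ld(n): return dict(np.load(f"pics/{n}.npz"))
def ray(d,u):
    r=d["rotation"]@np.linalg.solve(d["K"],[u[0],u[1],1]);return d["xyz"],r/np.linalg.norm(r)
def onz(d,u,z):
    c,r=ray(d,u);return c+r*(z-c[2])/r[2]
def tri(d1,u1,d2,u2):
    (a,r),(b,s)=ray(d1,u1),ray(d2,u2);t=np.linalg.lstsq(np.c_[r,-s],b-a,rcond=None)[0]
    p,q=a+t[0]*r,b+t[1]*s;return (p+q)/2,np.linalg.norm(p-q)
E
python3 - <<'E'
from h import *
np.set_printoptions(precision=4,suppress=True)
S,C=ld("side0"),ld("scene0")
sc=lambda u,v:np.array([220+(u+.5)/3-.5,115+(v+.5)/3-.5]); cc=lambda u,v:np.array([210+(u-510)/1.65,125+v/1.65])
print("ledge corners z.095");L=[onz(S,sc(*p),.095) for p in[(25,227),(163,433),(255,403),(103,207)]];print(np.array(L),[np.linalg.norm(L[i]-L[i-1]) for i in range(4)])
hsv=cv2.cvtColor(S["color"],cv2.COLOR_BGR2HSV)
m=((hsv[...,0]>95)&(hsv[...,0]<125)&(hsv[...,1]>100)&(hsv[...,2]>80)).astype(np.uint8);m[:180]=0;m[260:]=0;m[:,:220]=0;m[:,310:]=0
hull=cv2.convexHull(cv2.findNonZero(m));q=cv2.approxPolyDP(hull,4,True)[:,0];print("blue",q);print(np.array([onz(S,p,.095) for p in q]))
g=S["color"].min(2);w=(g>185).astype(np.uint8);inn=cv2.fillConvexPoly(np.zeros_like(m),cv2.erode(cv2.fillConvexPoly(np.zeros_like(m),hull,1),None) .any() and hull,1)
inn=cv2.erode(inn,np.ones((3,3)));n,_,st,ce=cv2.connectedComponentsWithStats(w&inn)
for i in range(1,n):
    if st[i,4]>8: print("cap",ce[i],st[i],onz(S,ce[i],.108))
print("tri bar",tri(S,sc(183,368),C,cc(562,133)))
for n_,a,b in(("edge+y",(150,38),(712,10)),("edge-y",(325,218),(577,93)),("hinge-y",(465,295),(648,215))):print(n_,tri(S,sc(*a),C,cc(*b)))
print("beaker/bottle cap",onz(S,sc(138,140),.09),onz(S,sc(458,370),.15))
E
```

```text
ledge corners z.095
[[ 0.4555  0.1419  0.095 ]
 [ 0.5488 -0.0918  0.095 ]
 [ 0.6077 -0.0683  0.095 ]
 [ 0.5152  0.1675  0.095 ]] [np.float64(0.06499909548379179), np.float64(0.25169847739023504), np.float64(0.06337863077246779), np.float64(0.25330184807910155)]
blue [[301 248]
 [274 256]
 [231 190]
 [254 185]]
[[ 0.6011 -0.0651  0.095 ]
 [ 0.5493 -0.0839  0.095 ]
 [ 0.4623  0.1429  0.095 ]
 [ 0.5152  0.1616  0.095 ]]
cap [246.6481 189.6852] [241 187  12   7  54] [0.4988 0.1222 0.108 ]
cap [256.7692 199.5385] [254 198   6   4  13] [0.5208 0.0819 0.108 ]
cap [268.1356 219.    ] [263 216  11   7  59] [0.5425 0.0113 0.108 ]
cap [280.5586 236.8483] [272 230  18  15 145] [ 0.5638 -0.0458  0.108 ]
tri bar (array([ 0.5648, -0.04  ,  0.1012]), np.float64(0.001283283614094219))
edge+y (array([0.5541, 0.187 , 0.2283]), np.float64(0.0007696534973633879))
edge-y (array([ 0.6365, -0.0479,  0.232 ]), np.float64(0.028082307282533494))
hinge-y (array([ 0.7526, -0.0056,  0.1284]), np.float64(0.003587482296896506))
beaker/bottle cap [0.5467 0.284  0.09  ] [ 0.7184 -0.1082  0.15  ]
```

Checks agree: keys are 0.180 m apart end to end, the ledge centre fits the key midpoint within 1 mm, yaw is about 21.3°, the lid angle is about 0.69 rad and everything is within reach. Next I push the lid along its arc with the gripper shut.

```bash
cat >> h.py <<'E'
yaw=np.deg2rad(21.3);X=np.array([np.cos(yaw),np.sin(yaw),0]);Y=np.array([-X[1],X[0],0]);Z=np.array([0,0,1.])
O=np.array([.5315,.0378,0])+.075*X
W=lambda x,y,z:O+x*X+y*Y+z*Z
R1=np.c_[X,-Y,-Z];R2=np.c_[-X,Y,-Z]
E
python3 - <<'E'
from h import *
from station import env
np.set_printoptions(precision=3,suppress=True)
def arc(t,r=.115,up=0): return W(.110-r*np.cos(t)-.008*np.sin(t),0,.126+r*np.sin(t)+.008*np.cos(t)+up)
a,b=env.get_joint_pos(),W(-.05,0,.34)
env.move_gripper(0.)
c=[(abs(np.array(q)-a).max(),i) for i,R in enumerate((R1,R2)) if (q:=env.inverse_kinematics(b,R)) is not None];print(c)
R=(R1,R2)[min(c)[1]]
p=env.get_tool_pos();env.move_straight(p+[0,0,.08])
env.goto(b,R)
env.move_straight(arc(.8,up=.03),rate=.1);print(env.get_time(),env.get_force())
hit=False
for t in np.linspace(.8,.1,8):
    hit=env.move_straight(arc(t),rate=.06,until_force=12);print(round(t,2),hit,env.get_tool_pos(),env.get_force())
    if hit:break
if not hit: print(env.move_straight(arc(-.08),rate=.02,until_force=8),env.get_tool_pos(),env.get_force())
env.hold(.4)
d=env.get_image("side");cv2.imwrite("pics/side1.png",d["color"]);np.savez("pics/side1.npz",**{k:np.array(v) for k,v in d.items()})
print(env.get_time(),env.get_force())
E
```

```text
[(np.float64(73.27687156086236), 0), (np.float64(106.72312843913765), 1)]
5.3 [-0.118  0.284 -0.358]
0.8 False [0.624 0.074 0.214] [ 0.224  0.343 -0.533]
0.7 False [0.617 0.071 0.206] [ 0.13  -0.135 -0.252]
0.6 False [0.611 0.069 0.197] [ 0.149  0.869 -1.199]
0.5 False [0.606 0.067 0.188] [-0.201  0.228  0.121]
0.4 False [0.602 0.065 0.177] [ 0.023 -0.591  0.499]
0.3 False [0.599 0.064 0.167] [-0.389 -0.671 -0.79 ]
0.2 False [0.597 0.063 0.156] [ 0.292 -0.043  0.365]
0.1 False [0.596 0.063 0.145] [ 0.145 -0.072 -0.128]
True [0.597 0.063 0.134] [-1.063 -0.01   6.002]
9.3833 [-1.269 -0.41   5.297]
```

View pics/side1.png

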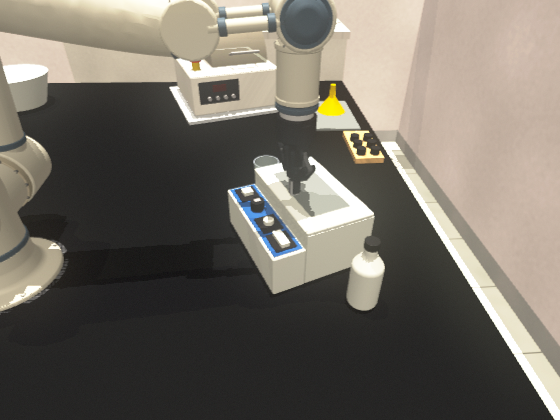

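The side view shows the lid lying flat on the rim (about (310,205)) with the fingertips at (295,190) on it. The TCP stopped at z = 0.134, the height of a shut lid. I'll give it one firmer push, then press the bar key.

```bash
python3 - <<'E'
from h import *
from station import env
np.set_printoptions(precision=4,suppress=True)
p=env.get_tool_pos()
print(env.move_straight(p-[0,0,.006],rate=.015,until_force=7),env.get_tool_pos(),env.get_force());env.hold(.3)
env.move_straight(p+[0,0,.05],rate=.1)
env.move_straight(W(-.075,-.09,.18),rate=.15)
d=env.get_image("side");cv2.imwrite("pics/side2.png",cv2.resize(d["color"][115:315,200:400],None,fx=2.5,fy=2.5))
env.move_straight(W(-.075,-.09,.12),rate=.1);print(env.get_force())
print(env.move_straight(W(-.075,-.09,.099),rate=.015,until_force=8),env.get_tool_pos(),env.get_force(),env.get_time())
env.hold(.2);print(env.get_tool_pos(),env.get_force())
d=env.get_image("side");cv2.imwrite("pics/side3.png",cv2.resize(d["color"][115:315,200:400],None,fx=2.5,fy=2.5))
E
```

```text
True [0.5972 0.0633 0.134 ] [-0.7433  0.0437  3.8721]
[-0.7104  0.6569  0.7515]
True [ 0.5641 -0.046   0.1031] [-1.8384 -0.7145  3.3206] 13.3333
[ 0.5642 -0.046   0.103 ] [-1.6605  0.3476  5.5103]
```

View pics/side3.png

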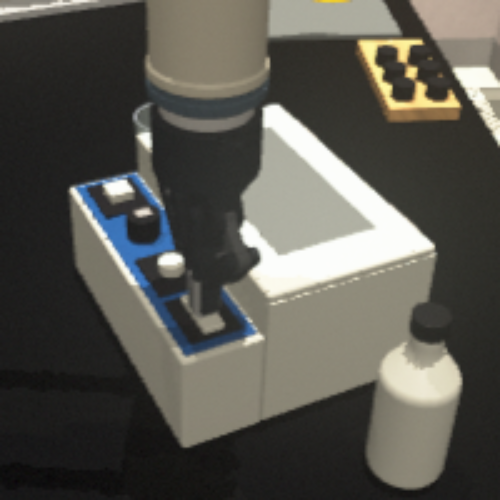

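The picture shows the fingertips on the bar cap at (205,315), with the lid shut and the sample at (143,225) and the bottle in place. The TCP is at z = 0.103, which is full travel. I'll press slightly further to be sure, then release and back off.

```bash
python3 - <<'E'
from h import *
from station import env
p=env.get_tool_pos()
print(env.move_straight(p-[0,0,.003],rate=.015,until_force=6),env.get_tool_pos(),env.get_force());env.hold(.2)
env.move_straight(p+[0,0,.1],rate=.08);env.move_straight(W(-.25,-.09,.25))
env.hold(.5)
d=env.get_image("side");cv2.imwrite("pics/side4.png",cv2.resize(d["color"][115:315,200:400],None,fx=2.5,fy=2.5))
print(env.get_time(),env.get_force())
E
```

```text
True [ 0.56415511 -0.04607175  0.10304519] [-1.90624747 -0.25234738  4.32068796]
17.3083 [ 0.17592887 -0.2854762  -0.47582653]
```

View pics/side4.png

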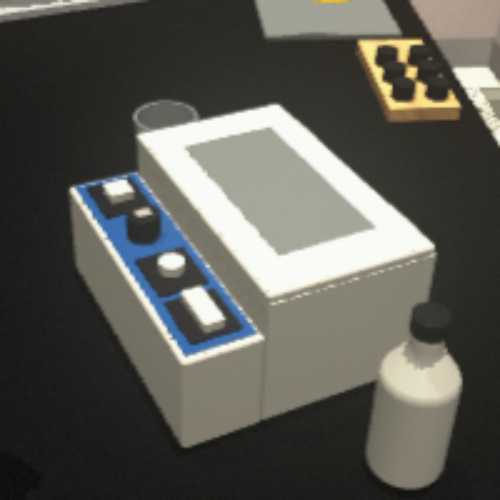

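The lid is flat and shut, the bar cap at (203,310) is back up, the sample, beaker and bottle are in place, and the arm is clear.

```bash
python3 -c "
from station import env
print(env.job_done())"
```

```text
the job is handed in; nothing more can be done
None
```

I pushed the lid shut, pressed the bar-shaped start key to its stop and let it spring back up, then handed the job in at about 17 s with the sample, beaker and bottle where they were; no verdict came back.

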